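Index the photo turntable to the next shot

TASK

The fossil on the photo turntable is to be shot from the next angle: push the brake lever fully open, push the platter round by its finger peg until the bold index line on the platter lines up with the long zero line (the one at the thumb tab) of the scale ring round it, then push the brake lever back fully closed so that the platter is locked there. Do not touch the fossil, leave the scale ring where it is set, and leave the other things on the bench alone.

Things in the scene. Friction and masses are not known exactly. Their poses are not given: they have to be found in the camera images.
- platter_centre (a point): the photo turntable: a grey round foot, 232 mm across, fixed to the bench, with a bare aluminium platter (180 mm across) and round that an aluminium scale ring (229 mm outside). This point is the platter's turning axis, at the top of the 104 mm rubber mat in the middle of the platter, 37 mm above the bench. The platter's bare top and the ring's top are 36 and 35 mm above the bench.
- index_line (a point): outer end of the index line, the bold dark line (4 mm wide) on the platter's top that runs outward past the finger peg to the rim; 90.5 mm from the axis, 36 mm above the bench. It turns with the platter.
- zero_line (a point): inner end of the zero line of the scale ring, the target: the long bold dark line (4 mm wide, 18 mm long) that ends at the black thumb tab (14 mm wide, 18 to 34 mm above the bench, standing out 10 mm) on the ring's edge; the other scale lines, every 15 degrees, are thin and have no tab. 90.5 mm from the axis, so this point and the index line's point coincide seen from above when the lines meet. The ring is stiff and must not be turned.
- finger_peg (a point): black upright finger peg on the platter's index line, 13 mm in diameter (20 mm foot, 5 mm high), 74 mm from the axis, standing from the platter's top (36 mm above the bench) to 72 mm; this point is on its axis, 54 mm above the bench. Pushed sideways along its circle it turns the platter, which takes 1 to 2 N with the brake open, stays where it is left and can be turned either way.
- platter (a joint): angle of the platter about its vertical axis, rad, growing anticlockwise seen from above; it can turn more than a full turn either way, and only the lines matter.
- brake_lever (a joint): brake lever angle, rad: 0 closed (a cam presses the brake shoe on the platter's drum, the platter is locked), 1.2 fully open (end stop); the brake grips from 0 to about 0.45, and then the platter hardly yields to a push at the peg. It grows clockwise seen from above: the knob swings outward, away from the platter, to open. It takes 3 to 6 N at the knob and stays where it is left.
- lever_knob (a point): black upright knob at the end of the flat steel brake lever, 15 mm in diameter (17 mm foot, up to 39 mm above the bench), standing from 33 to 70 mm above the bench; this point is on its axis, 56 mm above the bench. When closed the lever lies tangent to the platter, the knob's axis about 154 mm from the platter's axis.
- lever_pivot (a point): pivot of the brake lever, 135 mm from the platter's axis; the knob's axis moves on a circle of 75 mm radius about it. Top of the lever's hub, 42 mm above the bench (a 4 mm nut stands on it).
- fossil_centre (a point): centre, half-way up, of the fossil tail vertebra (70 x 75 x 38 mm) that stands loose on the rubber mat and rides with the platter; its farthest point is some 45 mm from the platter's axis. Not to be touched.
- dust_brush: bystander: blue-handled flat brush, 26 x 150 x 16 mm, lying beside the turntable; origin at the middle of its underside
- stone_tray: bystander: open card tray, 95 x 68 x 22 mm, beside the turntable; origin at the middle of its underside
- dental_pick: bystander: thin steel dental pick, 181 mm long, 8 mm high; origin at the middle of its underside
- tape: bystander: roll of masking tape lying flat, 106 mm across, 25 mm high; origin at the middle of its underside
- dust_mask: bystander: white dust mask, 192 x 160 x 57 mm; origin at the middle of its underside

How it is judged:
By the outcome, as a careful person would: the job done as asked, in the order asked, and still so for the second after the job is handed in, with the robot touching nothing.
It also fails if it takes over 61 s, if anything falls off the work surface, if the arm or the gripper's body presses on something with over 40 N, if the wrist force passes 120 N, or if a joint passes its speed limit or range.

ROBOT

A 7-joint arm with a two-finger parallel gripper is mounted at the origin on the work surface; the furniture and walls round the work are solid. World frame = base frame: x ahead of the robot, y to its left, z up, the work surface at z = 0. Lengths are in m, angles in rad, forces in N, time in s.
With the tool pointing down it reaches from about 0.4 to 0.875 m from the base axis. Payload 6.5 kg.
Tool frame: the origin (TCP) lies on the mounting face of the last link; the fingertips stand 166 mm ahead of it and the grasp point (between the pads) lies 147 mm ahead of it (robot.nose_length is the distance from the TCP to the fingertips, in m); z points along the fingers, y is the direction in which the jaws open and shut (so a half turn about z gives the same grasp; the last joint's range is limited). The gripper opens to 88 mm and grips with 3 to 60 N. Pads are 18 mm wide; open, the fingers measure 123 mm over their backs; the gripper's body (75 mm by 187 mm) begins 45 mm behind the grasp point.
Start: joints at [1.153, 0.536, -0.004, 1.538, 0.003, 1.067, -0.071], TCP at [0.224, -0.61, 0.405] pointing down, gripper open.
Joint ranges: [-2.7, 2.7], [-0.37, 2.16], [-1.27, 1.26], [0.24, 2.4], [-1.31, 4.45], [0.19, 1.91], [-2.76, 2.76]. Speed limits (rad/s): [2.39, 2.39, 3.14, 3.14, 3.14, 3.14, 3.14].

INTERFACE

Orientations are given as a unit quaternion [x, y, z, w].
In Python, from rig import robot gives the robot as it stands. Calls block until the motion is done:
- robot.move_pose(position, orientation): joint-space move of the TCP to a pose.
- robot.move_l(position, rate=0.15, orientation=None, guard=None): straight line of the TCP; orientation=None keeps the orientation; rate is the mean speed in m/s. With guard (N) it stops when the force on the tool has changed by that much, and returns True; else False.
- robot.goto_joints(angles): joint-space move.
- robot.gripper_to(opening, grasp_force=None): opening from 0.0 (shut) to 1.0 (fully open); grasp_force is the grip in N (None keeps the last); returns when the fingers have stopped.
- robot.pause(seconds).
- robot.inverse_kinematics(position, orientation): joint angles nearest the present ones, or None.
- robot.capture(name): name is "scene" or "top"; returns a dict with "pixels" (480x640x3 uint8, red, green, blue), "range_z" (480x640 float32, m along the optical axis (not along the pixel's ray), 0 where there is no reading), "fx", "fy", "cx", "cy" (pixels), "T" (4x4, takes a point from camera to world coordinates). Camera axes: x right, y down, z forward; pixel columns grow to the right and rows downward; lengths in m; the calibration is good to about 2 mm. A picture is of the moment at which its call begins.
A pose or a line that the arm cannot do raises robot.PlanningError and nothing moves.
- robot.close_job(): hands the job in, once; it reports no verdict.
Readings, each from a call of its own:
- robot.get_clock(): time.
- robot.get_joint_positions(): joint angles.
- robot.get_qvel(): joint speeds.
- robot.get_joint_efforts(): joint torques, N m.
- robot.get_ee_pos(): TCP position.
- robot.get_ee_rot(): TCP orientation.
- robot.get_wrist_force(): force on the tool from outside, world axes, zero at the start.
- robot.get_torque(): the same for the moment, N m.
- robot.get_opening(): opening from 0.0 (shut) to 1.0 (fully open).
Only numpy, scipy, OpenCV 4.12 (cv2) and the standard library are available. Lean on these libraries where they do the work, as an engineer would, in place of code of your own. Each camera call takes 0.05 s, during which the arm holds its last target. There are 200 camera calls.

## Working session

There is one attempt and no reset: what is moved stays moved. The work goes in short steps, each a Python script; the robot and the scene stay as the last script left them, time stands still between calls to the robot, and variables do not carry over. Pictures are saved under pics/ and viewed, about 8 in all and at most 12, crops included, and the job is handed in when it is done.

```bash
ls; mkdir -p pics
python3 - <<'E'
from rig import robot
import cv2,numpy as np
for n in("top","scene"):
    c=robot.capture(n); cv2.imwrite(f"pics/{n}0.png",c["pixels"][...,::-1]); np.save(f"pics/{n}0.npy",c,allow_pickle=True)
    print(n,c["fx"],c["cx"],c["cy"],np.round(c["T"],3).tolist())
print(robot.get_clock(),robot.get_ee_rot(),robot.nose_length)
E
```

```text
pics
top 617.3472789736792 314.2097738989594 244.98667347668564 [[-0.011, -0.994, 0.108, 0.301], [-1.0, 0.01, -0.011, 0.059], [0.009, -0.108, -0.994, 1.407], [0.0, 0.0, 0.0, 1.0]]
scene 531.793706067903 325.14471578271923 235.36667236932843 [[-0.617, -0.603, 0.505, -0.268], [-0.787, 0.482, -0.385, 0.575], [-0.011, -0.635, -0.772, 1.132], [0.0, 0.0, 0.0, 1.0]]
0.1 [ 9.84557025e-01  1.75062463e-01 -1.99057009e-04 -7.47968827e-04] 0.166
```

View pics/top0.png

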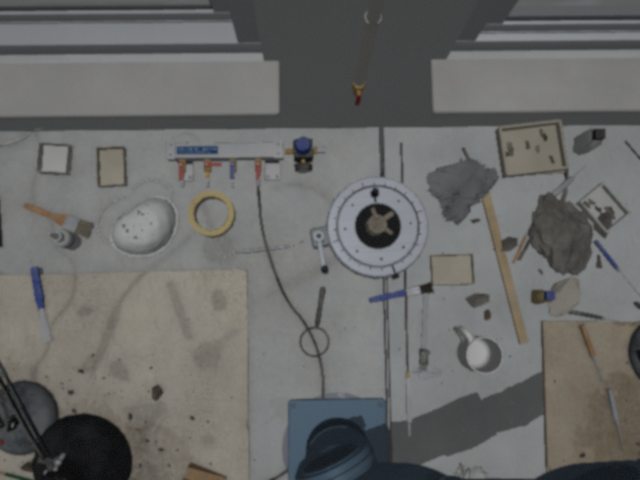

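View pics/scene0.png

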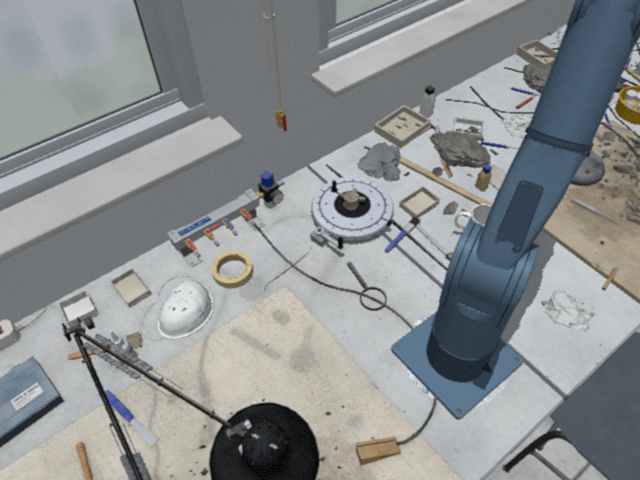

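The top view shows the turntable at about (377,226), with the lever to its left at (320,240–268), the peg near (375,192) and the tab near (394,274). I'll zoom in on these.

```bash
cat > h.py <<'E'
import numpy as np,cv2
def pt(c,u,v,z):
    d=c["T"][:3,:3]@np.array([(u-c["cx"])/c["fx"],(v-c["cy"])/c["fy"],1.0]);o=c["T"][:3,3]
    return o+d*(z-o[2])/d[2]
def px(c,p):
    q=np.linalg.inv(c["T"])@np.append(p,1); return c["fx"]*q[0]/q[2]+c["cx"],c["fy"]*q[1]/q[2]+c["cy"]
E
python3 - <<'E'
import cv2,numpy as np
from h import *
c=np.load("pics/top0.npy",allow_pickle=True).item()
a=c["pixels"][165:291,295:437,::-1]
a=cv2.resize(a,None,fx=5.5,fy=4.7*5.5/4.7*0.86,interpolation=cv2.INTER_CUBIC) if 0 else cv2.resize(a,None,fx=4.7,fy=4.7,interpolation=cv2.INTER_CUBIC)
cv2.imwrite("pics/crop0.png",np.clip(a*1.3,0,255))
E
```

```text
[ WARN:0@0.046] global loadsave.cpp:1063 imwrite_ Unsupported depth image for selected encoder is fallbacked to CV_8U.
```

View pics/crop0.png

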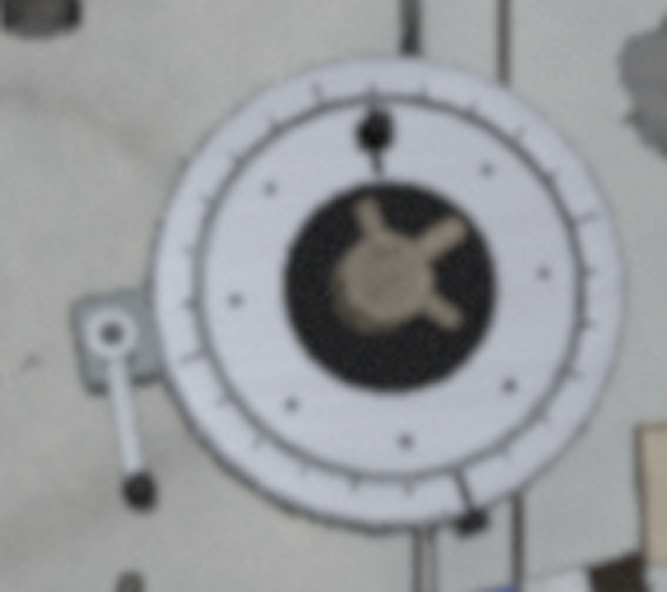

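```bash
cat >> h.py <<'E'
def centre(c,guess):
    "mat centre: dark blob nearest guess, ellipse of its hull"
    g=cv2.cvtColor(c["pixels"],cv2.COLOR_RGB2GRAY)
    u,v=px(c,guess); m=np.zeros_like(g); cv2.circle(m,(int(u),int(v)),int(62/1000*c["fx"]/np.linalg.norm(c["T"][:3,3]-guess)),255,-1)
    d=((g<75)&(m>0)).astype(np.uint8); cs=max(cv2.findContours(d,0,1)[0],key=cv2.contourArea)
    e=cv2.fitEllipse(cv2.convexHull(cs)); return pt(c,*e[0],.037),e
def profile(c,ctr,radii,z,ang):
    g=cv2.cvtColor(c["pixels"],cv2.COLOR_RGB2GRAY).astype(np.float32)
    P=np.array([[px(c,[ctr[0]+r*np.cos(a),ctr[1]+r*np.sin(a),z]) for a in ang] for r in radii],np.float32)
    return cv2.remap(g,P[...,0],P[...,1],cv2.INTER_CUBIC).mean(0)
def dip(c,ctr,radii,z,mid,half=8):
    "centroid angle (deg) of the dark line near mid"
    a=np.arange(mid-half,mid+half,.1); p=profile(c,ctr,radii,z,np.radians(a)); w=np.clip(np.median(p)-p-3,0,None)
    k=a[np.argmin(p)]; w[abs(a-k)>4]=0
    return (w*a).sum()/w.sum(),np.median(p)-p.min()
E
python3 - <<'E'
import cv2,numpy as np
from h import *
top,sc=[np.load(f"pics/{n}0.npy",allow_pickle=True).item() for n in("top","scene")]
for c,n,(u,v) in((top,"top",(378,226)),(sc,"scene",(352,205))):
    C,e=centre(c,pt(c,u,v,.037)); print(n,C.round(4),e, "r mm:",[round(float(x)/2*np.linalg.norm(c["T"][:3,3]-C)/c["fx"]*1000,1) for x in e[1]])
    a=np.arange(-180,180,.5)
    for rr,z,nm in((np.arange(.095,.106,.002),.035,"ring"),(np.arange(.055,.062,.002),.036,"idx in"),(np.arange(.084,.088,.001),.036,"idx out")):
        p=profile(c,C,rr,z,np.radians(a)); d=np.median(p)-p
        k=np.argsort(-d); sel=[]
        for i in k:
            if all(abs((a[i]-a[j]+180)%360-180)>6 for j in sel): sel.append(i)
            if len(sel)==4: break
        print(nm,[(float(a[i]),round(float(d[i]),1),round(float(dip(c,C,rr,z,a[i])[0]),2)) for i in sel])
c=top;print("pivot",pt(c,295+111/4.7,165+333/4.7,.046),"knobtop",pt(c,295+139/4.7,165+490/4.7,.063),"peg",pt(c,295+375/4.7,165+130/4.7,.06))
E
```

```text
top [ 0.4921 -0.0984  0.037 ] ((377.5351257324219, 225.65130615234375), (44.03291320800781, 44.727325439453125), 123.22406005859375) r mm: [np.float64(49.6), np.float64(50.4)]
ring [(-161.0, 49.2, -161.18), (-71.0, 21.1, -71.0), (19.0, 21.0, 18.87), (109.0, 13.8, 108.79)]
idx in [(4.5, 53.8, 4.49), (-62.0, 5.4, nan), (-94.0, 4.9, nan), (-55.5, 3.8, nan)]
idx out [(3.5, 74.9, 3.2), (-3.0, 11.4, 2.56), (-91.0, 7.4, nan), (10.0, 7.3, 4.35)]
scene [ 0.4907 -0.099   0.037 ] ((351.9466552734375, 203.95201110839844), (25.55972671508789, 35.0217399597168), 91.914794921875) r mm: [np.float64(35.9), np.float64(49.2)]
ring [(-8.5, 168.8, -8.24), (-160.5, 82.3, -160.55), (18.0, 50.5, 18.04), (-71.0, 40.4, -71.06)]
idx in [(3.5, 93.5, 3.3), (-50.5, 64.5, -49.84), (-44.0, 47.7, -49.62), (-57.0, 21.2, -51.37)]
idx out [(-2.0, 182.0, -1.12), (4.5, 115.2, -0.81), (-8.5, 16.1, -2.95), (134.0, 11.4, 133.31)]
pivot [0.46927645 0.0341185  0.046     ] knobtop [0.39367235 0.02230893 0.063     ] peg [ 0.56276058 -0.09130062  0.06      ]h.py:21: RuntimeWarning: invalid value encountered in scalar divide
  return (w*a).sum()/w.sum(),np.median(p)-p.min()
```

```bash
cat >> h.py <<'E'
C=np.array([.4915,-.0987]); PV=np.array([.4690,.0343])
def quat(deg): f=np.radians(deg)/2; return [np.cos(f),np.sin(f),0,0]
def pol(o,r,deg): return o+r*np.array([np.cos(np.radians(deg)),np.sin(np.radians(deg))])
E
python3 - <<'E'
from rig import robot
from h import *
for off in(0,180,-180):
  for o,r,A in((PV,.075,(189.5,155,120.7,112)),(C,.074,(4.4,-40,-80,-120,-161,-168))):
    print(off,[ (lambda q:None if q is None else np.round(q,2).tolist()[::6]+[round(float(q[3]),2),round(float(q[5]),2)])(robot.inverse_kinematics([*pol(o,r,a),z],quat(a+off))) for a in A for z in (.214,)])
E
```

```text
0 [[0.26, 1.01, 2.27, 0.46], [0.07, 0.4, 2.25, 0.44], [0.0, -0.21, 2.17, 0.49], [-0.01, -0.35, 2.14, 0.5]]
0 [[0.17, -1.51, 1.85, 0.62], [0.11, -2.0, 1.87, 0.6], [0.07, -2.49, 1.97, 0.56], [1.06, 1.99, 2.04, 0.92], [0.69, 1.47, 2.16, 0.56], [0.63, 1.37, 2.18, 0.53]]
180 [[0.06, -1.9, 2.28, 0.39], [-0.15, -2.46, 2.26, 0.39], [-0.89, -2.12, 2.22, 0.56], [-1.02, -2.13, 2.19, 0.69]]
180 [[0.54, 1.21, 1.83, 0.75], [0.59, 0.58, 1.84, 0.72], [0.56, 0.04, 1.94, 0.62], [0.47, -0.55, 2.07, 0.51], [0.31, -1.23, 2.18, 0.43], [0.27, -1.35, 2.2, 0.42]]
-180 [[0.06, -1.9, 2.28, 0.39], [-0.15, -2.46, 2.26, 0.39], [-0.89, -2.12, 2.22, 0.56], [-1.02, -2.13, 2.19, 0.69]]
-180 [[0.54, 1.21, 1.83, 0.75], [0.59, 0.58, 1.84, 0.72], [0.56, 0.04, 1.94, 0.62], [0.47, -0.55, 2.07, 0.51], [0.31, -1.23, 2.18, 0.43], [0.27, -1.35, 2.2, 0.42]]
```

```bash
cat > lev.py <<'E'
from rig import robot
from h import *
def P(a,z=.214,r=.075): return [*pol(PV,r,a),z]
def swing(A,rate=.08):
    for a in A: robot.move_l(P(a),rate,quat(a))
def press(a0,a1,guard=15):
    for a in np.linspace(a0,a1,6)[1:]:
        if robot.move_l(P(a),.03,quat(a),guard=guard): return a
    return None
E
python3 - <<'E'
from lev import *
try:
    robot.gripper_to(.30)
    robot.move_pose(P(189.5,.30),quat(189.5)); print(robot.get_clock())
    print("hit",robot.move_l(P(189.5),.12,guard=8))
    swing([177,165,153,141,129])
    print("wrist",robot.get_wrist_force().round(1)); print(press(129,106),robot.get_wrist_force().round(1),robot.get_ee_pos(),robot.get_clock())
    p=robot.get_ee_pos()[:2]-PV; print("ang",np.degrees(np.arctan2(p[1],p[0])))
    robot.move_l(P(120.7,.214),.05); robot.move_l(P(120.7,.30),.2)
    c=robot.capture("top"); np.save("pics/top1.npy",c,allow_pickle=True)
except robot.PlanningError as e: print("ERR",e)
print(robot.get_clock(),robot.get_opening())
E
```

```text
3.4583
hit False
wrist [-0.2 -0.2 -0.1]
110.6 [ 0.1 -0.9  0.5] [0.43848136 0.10244188 0.21307852] 7.4
ang 114.12613200987145
8.3417 0.29548233199989954
```

```bash
cat > peg.py <<'E'
from rig import robot
from h import *
def G(a,z=.214,r=.074): return [*pol(C,r,a),z]
def turn(A,rate=.08,guard=12):
    for a in A:
        if robot.move_l(G(a),rate,quat(a+180),guard=guard): print("GUARD at",a,robot.get_wrist_force()); return False
    return True
E
python3 - <<'E'
from peg import *
robot.gripper_to(.27)
robot.move_pose(G(4.4,.31),quat(184.4)); print(robot.get_clock())
c=robot.capture("top"); cv2.imwrite("pics/top2.png",cv2.resize(c["pixels"][140:300,270:450,::-1],None,fx=3.5,fy=3.5,interpolation=cv2.INTER_CUBIC))
h=robot.move_l(G(4.4),.12,guard=8); print("hit",h)
if not h:
    print(turn([-2,-10])); print(robot.get_wrist_force().round(1),robot.get_clock())
E
```

```text
9.9667
hit False
True
[0.4 0.  0. ] 11.5167
```

View pics/top2.png

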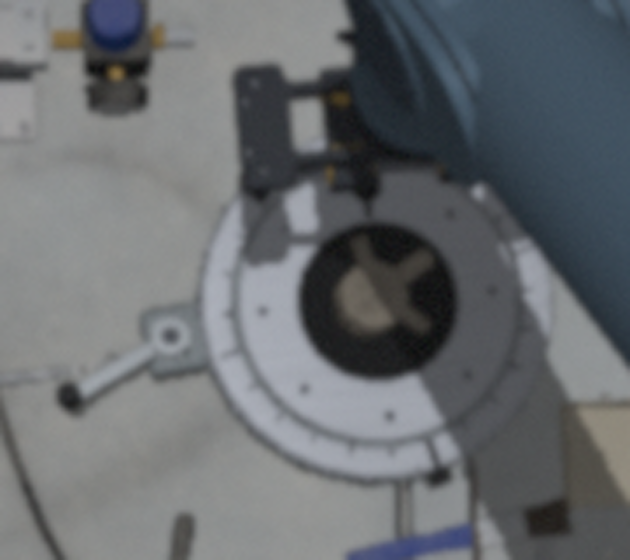

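The lever knob, at (70,397) in the crop, sits about 121° around its pivot, so the lever is at its open stop. Next I'll turn the platter to just short of zero.

```bash
cat >> peg.py <<'E'
def look(name,z0=-161,i0=-157):
    for n in("top","scene"):
        c=robot.capture(n); np.save(f"pics/{name}_{n}.npy",c,allow_pickle=True)
        g,_=centre(c,np.array([*C,.037])) if n=="top" else (np.array([*C,0]),0)
        print(n,g.round(4),"zero",dip(c,g,np.arange(.095,.106,.002),.035,z0),"idx in",dip(c,g,np.arange(.055,.062,.002),.036,i0),"out",dip(c,g,np.arange(.084,.088,.001),.036,i0))
E
python3 - <<'E'
from peg import *
print(turn(list(range(-22,-161,-12))+[-162]),robot.get_clock())
robot.move_l(G(-160),.05,quat(20)); print(robot.get_wrist_force().round(1))
robot.move_l(G(-160,.31),.2)
p=G(-160,.42);p[0]=.50;p[1]=-.45
robot.move_pose(p,quat(20)); print(robot.get_clock())
look("a")
c=np.load("pics/a_top.npy",allow_pickle=True).item(); cv2.imwrite("pics/a.png",cv2.resize(c["pixels"][165:291,295:437,::-1],None,fx=4.7,fy=4.7,interpolation=cv2.INTER_CUBIC))
E
```

```text
True 16.1083
[ 0.1 -0.8 -0.1]
18.3167
top [ 0.4921 -0.0982  0.037 ] zero (np.float64(-161.06391312439072), np.float32(53.602287)) idx in (np.float64(-157.3678546889512), np.float32(36.5336)) out (np.float64(-157.43716116472189), np.float32(46.212433))
scene [ 0.4915 -0.0987  0.    ] zero (np.float64(-160.52927610946537), np.float32(83.31683)) idx in (np.float64(-156.4309659164352), np.float32(53.74518)) out (np.float64(-156.68079561807502), np.float32(71.59486))
```

View pics/a.png

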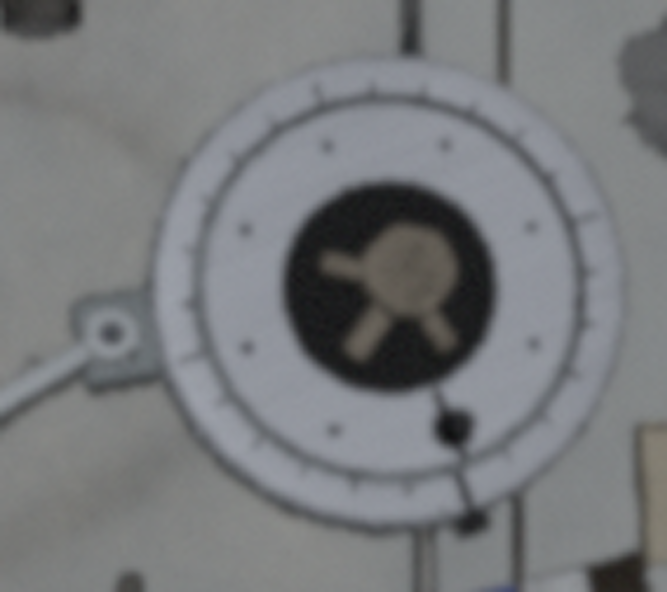

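The lever is open and the index line sits 3.6–3.9° short of zero (two cameras). I'll nudge by that amount.

Run:
```python
from peg import *
robot.move_pose(G(-160,.31),quat(20)); print("hit",robot.move_l(G(-160),.15,guard=8))
print(turn([-163,-165.75],.04),robot.get_clock())
robot.move_l(G(-162),.05,quat(18)); robot.move_l(G(-162,.31),.2)
p=G(-160,.42);p[0]=.50;p[1]=-.45
robot.move_pose(p,quat(20)); print(robot.get_clock())
look("b",i0=-161)
c=np.load("pics/b_top.npy",allow_pickle=True).item();d=np.load("pics/b_scene.npy",allow_pickle=True).item()
f=lambda c,u,v,w,k:cv2.resize(c["pixels"][v:v+w,u:u+w,::-1],(400,400),interpolation=cv2.INTER_CUBIC)
cv2.imwrite("pics/b.png",np.hstack([f(c,365,235,50,8),f(d,325,195,50,8)]))
```

```text
hit False
True 21.0333
23.25
top [ 0.4921 -0.0982  0.037 ] zero (np.float64(-161.07694469199862), np.float32(53.747726)) idx in (np.float64(-160.41644513271254), np.float32(37.765312)) out (np.float64(-160.29299662702653), np.float32(44.714005))
scene [ 0.4915 -0.0987  0.    ] zero (np.float64(-160.53869539296684), np.float32(84.024574)) idx in (np.float64(-159.38981421655058), np.float32(57.97931)) out (np.float64(-159.5955185746527), np.float32(81.9961))
```

View pics/b.png

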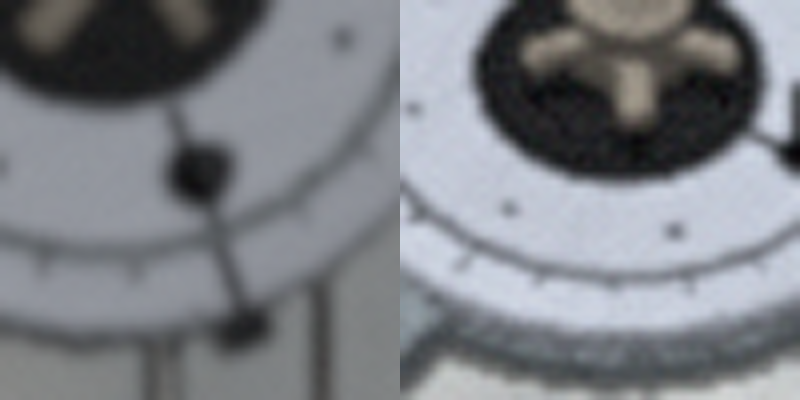

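Run:
```python
from peg import *
robot.move_pose(G(-162,.31),quat(18)); print("hit",robot.move_l(G(-162),.15,guard=8))
print(turn([-164,-166.6],.04),robot.get_clock())
robot.move_l(G(-162.5),.05,quat(17.5)); robot.move_l(G(-162.5,.31),.2)
p=G(-160,.42);p[0]=.50;p[1]=-.45
robot.move_pose(p,quat(20)); print(robot.get_clock())
look("c",i0=-161)
```

```text
hit False
True 25.975
28.2
top [ 0.4922 -0.0982  0.037 ] zero (np.float64(-161.0638962628595), np.float32(52.19062)) idx in (np.float64(-161.3186794672164), np.float32(38.844666)) out (np.float64(-161.52105176529722), np.float32(46.88938))
scene [ 0.4915 -0.0987  0.    ] zero (np.float64(-160.5338695036609), np.float32(82.413895)) idx in (np.float64(-160.4661980590747), np.float32(52.720894)) out (np.float64(-160.7263950696832), np.float32(72.286224))
```

Alignment is now within about 0.3°. Next I'll close the brake.

Run:
```python
from lev import *
import peg
robot.gripper_to(.30)
robot.move_pose(P(119.5,.31),quat(119.5)); print("hit",robot.move_l(P(119.5),.12,guard=8))
swing([132,144,156,168,180]); print(press(180,204),robot.get_wrist_force().round(1))
p=robot.get_ee_pos()[:2]-PV; print("ang",np.degrees(np.arctan2(p[1],p[0]))%360)
robot.move_l(P(189.5),.05,quat(189.5)); robot.move_l(P(189.5,.31),.2)
robot.move_pose([.50,-.45,.42],quat(20)); print(robot.get_clock())
peg.look("d",i0=-161)
c=np.load("pics/d_top.npy",allow_pickle=True).item(); cv2.imwrite("pics/d.png",cv2.resize(c["pixels"][165:291,295:437,::-1],None,fx=4.7,fy=4.7,interpolation=cv2.INTER_CUBIC))
```

```text
hit False
199.2 [1.1 2.8 0.5]
ang 194.0536335627088
37.35
top [ 0.4922 -0.0983  0.037 ] zero (np.float64(-161.10042672490042), np.float32(51.547783)) idx in (np.float64(-161.42910907947885), np.float32(39.098633)) out (np.float64(-161.6163873960289), np.float32(44.996292))
scene [ 0.4915 -0.0987  0.    ] zero (np.float64(-160.52535912045744), np.float32(82.77915)) idx in (np.float64(-160.35410881513718), np.float32(52.971977)) out (np.float64(-160.72815247828365), np.float32(70.59897))
```

View pics/d.png

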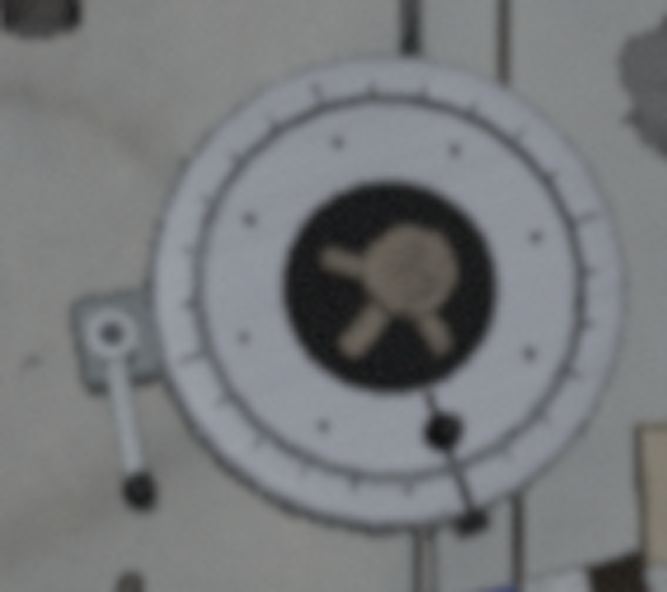

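```bash
python3 -c "
from rig import robot
robot.close_job(); print(robot.get_clock())"
```

```text
the job is handed in; nothing more can be done
the job is handed in; nothing more can be done
```

The job is done and handed in at about 37 s of the 61 s. I pushed the brake lever to its open stop and turned the platter clockwise about 165° by the finger peg, with two small corrections. Then I pushed the lever back to its closed stop and moved the arm clear.

**Alignment:** with the brake closed, three of the four line comparisons put the index line 0.2–0.5° past the zero line, and one put it 0.2° short. Taken together that is about 0.25°, or 0.4 mm at the rim. The two cameras differ by about 0.3–0.5°, so the alignment is no more certain than that.

**Brake and ring:** the knob is back at the same pixel as at the start. The lever angle read from the arm when it met the stop agrees with fully closed. The scale ring's zero line has not moved (−161.1° in the top view before and after).

**Fossil and bystanders:** the fossil sits on its mat as before, turned only with the platter. No guard tripped except at the two lever stops. I did not check the bystanders' positions separately afterwards; the arm's path kept the fingertips above them.

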